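Load the sloping spice rack in recipe order

TASK

Load the three amber spice jars into the numbered, sloping rack in the order the recipe uses them: first the tallest jar into the pocket with one stud, then the middle-height jar into the pocket with two studs, then the shortest into the pocket with three studs. Slide each jar foot first and fully home to the floor of its pocket, let go of it before you load the next, and do not drop the glass. Leave the pepper mill in its pocket and everything else on the worktop where it stands.

Things in the scene. Friction and masses are not known exactly. Their poses are not given: they have to be found in the camera images.
- jar_tall_center (a point): Centre (half-way up) of the tallest spice jar: an upright round amber glass jar with a flat steel cap and a paper band, 42 mm in diameter from foot to cap, 130 mm tall in all, somewhat heavier at the foot, 95 to 285 g. It starts standing upright on the worktop. z runs along the jar from foot to cap. The three jars are alike but for height (130, 107, 85).
- jar_middle_center (a point): Centre (half-way up) of the middle-height spice jar: an upright round amber glass jar with a flat steel cap and a paper band, 42 mm in diameter from foot to cap, 107 mm tall in all, somewhat heavier at the foot, 95 to 285 g. It starts standing upright on the worktop. z runs along the jar from foot to cap. The three jars are alike but for height (130, 107, 85).
- jar_short_center (a point): Centre (half-way up) of the shortest spice jar: an upright round amber glass jar with a flat steel cap and a paper band, 42 mm in diameter from foot to cap, 85 mm tall in all, somewhat heavier at the foot, 95 to 285 g. It starts standing upright on the worktop. z runs along the jar from foot to cap. The three jars are alike but for height (130, 107, 85).
- pocket1 (a point): Mouth centre of pocket 1: sloping wooden block with 1 dark stud on the ledge behind it and on its rear. Inside 47 mm along y, 50 along x, walls 5, 45 deep to a flat floor; the wall on the robot's side rises 21 further in a tongue 30 wide. z points out along its axis, which leans 30 degrees from vertical, so the mouth faces up and towards the robot; x up and away from the robot, square to z; y level, along the row. Mouth centre 75 mm above the worktop, ledge top 92.
- pocket2 (a point): Mouth centre of pocket 2: sloping wooden block with 2 dark studs on the ledge behind it and on its rear. Same shape and axes as pocket1. The four blocks stand in any order in a straight row, 74 mm between centres, on a fixed 312 mm board.
- pocket3 (a point): Mouth centre of pocket 3: sloping wooden block with 3 dark studs on the ledge behind it and on its rear. Same shape and axes as pocket1.
- pocket4 (a point): Mouth centre of pocket 4: sloping wooden block with 4 dark studs on the ledge behind it and on its rear. Same shape and axes as pocket1; it already holds the pepper mill.
- tea_tin_center (a point): Centre (half-way up) of a bystander: square tea tin, steel with a green lid, 47 x 47 x 94 mm. z along it, up from its foot. Leave it alone.
- salt_shaker_center (a point): Centre (half-way up) of a bystander: waisted white salt shaker, 48 across at the foot, height 68 mm. z along it, up from its foot. Leave it alone.
- sauce_bottle_center (a point): Centre (half-way up) of a bystander: small green glass bottle, 42 across, height 120 mm. z along it, up from its foot. Leave it alone.
- egg_cup_center (a point): Centre (half-way up) of a bystander: blue ceramic egg cup, 48 across, height 52 mm. z along it, up from its foot. Leave it alone.
- pepper_mill_center (a point): Centre (half-way up) of a bystander: dark wooden pepper mill, 41 across, 102 long, already standing in the four-stud pocket (sizes in mm). z along it, up from its foot. Leave it alone.
- oil_bottle_center (a point): Centre (half-way up) of a bystander: tall green oil bottle, 64 across, height 210 mm. z along it, up from its foot. Leave it alone.
Things that resemble listed ones, but are neither listed nor needed, are in the scene too. Leave any yellow look-alike of the part that bears jar_short_center alone.

How it is judged:
On the way, in this order (a step that is already met when the one before it is completed fails the run):
1. The tallest jar in the one-stud pocket: foot on the pocket floor, released (x of jar_tall_center in the frame of pocket1 between -0.01 and 0.01 m and y of jar_tall_center in the frame of pocket1 between -0.01 and 0.01 m and z of jar_tall_center in the frame of pocket1 between 0.014 and 0.026 m and angle between the z axis of jar_tall_center and the z axis of pocket1, either way round below 0.22 rad and angle between jar_tall_center's own z axis and vertical below 1 rad and contact force between jar_tall and the fingers below 0.2 N and linear speed of jar_tall below 0.03 m/s), for 0.2 s.
2. The middle-height jar in the two-stud pocket: foot on the pocket floor, released (x of jar_middle_center in the frame of pocket2 between -0.01 and 0.01 m and y of jar_middle_center in the frame of pocket2 between -0.01 and 0.01 m and z of jar_middle_center in the frame of pocket2 between 0.0025 and 0.0145 m and angle between the z axis of jar_middle_center and the z axis of pocket2, either way round below 0.22 rad and angle between jar_middle_center's own z axis and vertical below 1 rad and contact force between jar_middle and the fingers below 0.2 N and linear speed of jar_middle below 0.03 m/s), for 0.2 s.
3. The shortest jar in the three-stud pocket: foot on the pocket floor, released (x of jar_short_center in the frame of pocket3 between -0.01 and 0.01 m and y of jar_short_center in the frame of pocket3 between -0.01 and 0.01 m and z of jar_short_center in the frame of pocket3 between -0.0085 and 0.0035 m and angle between the z axis of jar_short_center and the z axis of pocket3, either way round below 0.22 rad and angle between jar_short_center's own z axis and vertical below 1 rad and contact force between jar_short and the fingers below 0.2 N and linear speed of jar_short below 0.03 m/s), for 0.2 s.
At the end, for the whole second after the job is handed in: The tallest, middle-height and shortest jars stand cap up in the one-, two- and three-stud pockets: foot within 6 mm of the pocket floor, axis within 10 mm of the pocket's in each direction and leaning with it within 0.22 rad, released and at rest (under 0.03 m/s) (all of step 1 and all of step 2 and all of step 3); the robot touches nothing.
It fails at once if A spice jar is dropped (over 0.8 m/s with no finger on it, a fall of more than 30 mm) ((linear speed of jar_tall above 0.8 m/s and contact force between jar_tall and the fingers below 0.05 N) or (linear speed of jar_middle above 0.8 m/s and contact force between jar_middle and the fingers below 0.05 N) or (linear speed of jar_short above 0.8 m/s and contact force between jar_short and the fingers below 0.05 N)).
It fails at once if A bystander is shifted by more than 25 mm or knocked over (distance of any of tea_tin_center, salt_shaker_center, sauce_bottle_center, egg_cup_center, pepper_mill_center, oil_bottle_center from where it was at the start of the episode above 0.025 m).
It also fails if it takes over 67 s, if anything falls off the work surface, if the arm or the gripper's body presses on something with over 40 N, if the wrist force passes 120 N, or if a joint passes its speed limit or range.

ROBOT

A 6-joint arm with a two-finger parallel gripper is mounted at the origin on the work surface. World frame = base frame: x ahead of the robot, y to its left, z up, the work surface at z = 0. Lengths are in m, angles in rad, forces in N, time in s.
With the tool pointing down it reaches from about 0.275 to 0.825 m from the base axis. Payload 5.2 kg.
Tool frame: the origin (TCP) lies at the very end of the fingers, on their centre line; the grasp point (between the pads) lies 19 mm behind it (robot.grasp_offset is the distance from the TCP to the grasp point, in m); z points along the fingers, y is the line along which they close (so a half turn about z gives the same grasp; the last joint's range is limited). The gripper opens to 93 mm and grips with 3 to 60 N. Pads are 15 mm wide; open, the fingers measure 128 mm over their backs; the gripper's body (75 mm by 188 mm) begins 65 mm behind the grasp point.
Start: joints at [0.992, 0.259, 1.535, -0, 1.348, -0.203], TCP at [0.202, 0.512, 0.219] pointing down, gripper open.
Joint ranges: [-3.14, 3.14], [-0.91, 2.08], [0.19, 2.58], [-1.22, 4.36], [0.22, 2.71], [-3.12, 3.12]. Speed limits (rad/s): [2.57, 2.57, 3.14, 3.14, 3.14, 3.14].

INTERFACE

Orientations are given as [roll, pitch, yaw] about the fixed x, y, z axes, in that order (R = Rz(yaw) Ry(pitch) Rx(roll)).
In Python, from station import sensors, snapshot, camera_params, robot, nets gives the robot as it stands.
- The arm moves only by the tool send_rows, never from a script. Its argument "steps" is a list that holds one entry, the list of rows, each a list of 7 numbers: the finger opening in mm, from 0 to 93, then the shift along the tool's x, y, z scaled (see below), then the turn, a rotation vector about the tool's x, y, z scaled (see below). In form: [[[grip, tx, ty, tz, wx, wy, wz], ...]]. A call has 1 to 20 rows; each row shifts and turns the commanded pose from where the row before left it, along the tool's axes as they then stand; what a row does not reach is not made up. The controller multiplies each number of a shift by 4 cm and each number of a turn by 6 degrees. A row lasts 1/8 s, in which the tool goes at most 62.5 mm and 10.7 degrees, less where a joint would pass 70% of its speed; a pose out of reach is approached as far as the arm can. A call with a number of a shift or a turn outside -1 to 1 is refused whole. A call with a gripper value outside its range is refused whole. The fingers move at their own pace and stop on an object; "grip_force" is the grip in N (left out, the last holds). Time passes only in rows, so rows that do not move let the fingers close. It gives the time, the measured TCP pose, the force, the opening and the grip force at its end, in the units of the state.
- sensors.state(): the state, without advancing time (a new reading comes with each control period).
- snapshot(name): name is "side" or "top" or "wrist"; returns (picture, depth): 384x512x3 uint8, red, green, blue; 384x512 float32, m along the optical axis (not along the pixel's ray), 0 where there is no reading.
- camera_params(name): a dict with "mtx" (3x3 intrinsics, pixels), "origin" and "orientation" of the camera in the world. Camera axes: x right, y up, looking along -z (the intrinsics and any distortion apply to the point x, -y, -z); pixel columns grow to the right and rows downward; lengths in m; the calibration is good to about 2 mm. The wrist camera is an equidistant fisheye: a pixel r from the principal point sees the ray r / f radians off the axis. A picture is of the moment at which its call begins: read the wrist's pose just before it. camera_params takes no time and is no camera call; for the wrist camera it gives the pose at the moment of the call.
- robot.job_done(): hands the job in; it is judged then, once.
Trained networks look in the newest picture that a camera, given by its name, has taken for a name from the list of things; names that differ only in an ending like _2 or _b are one class to them, and where a whole thing is asked for, a point or a joint stands for the part that bears it (a point fixed in the world has none). Each returns a list of dicts, best first, with "conf" (0 to 1); they miss things now and then, are a little off and sometimes report something else, mostly with a low value. They report only what shows in the picture. A call takes as long as a camera call. They do not tell look-alikes from the thing itself.
- nets.find_in(label, camera): "position" ([column, row] in pixels, amid what is visible of it).
- nets.landmark_of(label, camera): "position" ([column, row] in pixels: a listed point, or the origin of a listed thing).
The state is a dict: "time_s": time; "qpos": joint angles; "dq": joint speeds; "joint_torque": joint torques, N m; "eef_pos": TCP position; "eef_rot": TCP orientation; "wrist_force": force on the tool from outside, world axes, zero at the start; "moment": the same for the moment, N m; "gripper_width": opening from 0.0 (shut) to 1.0 (fully open); "gripper_force": force on a finger pad.
Only numpy, scipy, OpenCV 4.12 (cv2) and the standard library are available. Lean on these libraries where they do the work, as an engineer would, in place of code of your own. Each camera call takes 0.05 s, during which the arm holds its last target. There are 200 camera calls.

## Working session

There is one attempt and no reset: what is moved stays moved. The work goes in short steps, Python scripts to look and compute and a tool call to move; the robot and the scene stay as the last step left them, time stands still between calls to the robot, and variables do not carry over. Pictures are saved under pics/ and viewed, at most 10 in all, crops included, and the job is handed in when it is done.

Besides the shell and the picture viewer there is one more tool, called as a command line: name --argument value ..., lists and objects as JSON in quotes. send_rows: Moves the arm, as the interface text tells. Shifts and turns lie within -1 to 1; 1 stands for 4 cm of shift or 6 degrees of turn. Its arguments: {"type":"object","properties":{"steps":{"type":"array","items":{"type":"array","items":{"type":"array","items":{"type":"number"}}}},"grip_force":{"type":"number"}},"required":["steps"]}

```bash
mkdir -p pics; ls; cat > h.py <<'E'
import numpy as np, cv2
from scipy.spatial.transform import Rotation as R
from station import sensors, snapshot, camera_params, robot, nets
def cam(name):
    p=camera_params(name); o=np.array(p['orientation'],float)
    Rm=o if o.shape==(3,3) else (R.from_euler('xyz',o).as_matrix() if o.size==3 else R.from_quat(o).as_matrix())
    return np.array(p['mtx']),np.array(p['origin']),Rm
def cloud(name,depth):
    K,o,Rm=cam(name); v,u=np.mgrid[:depth.shape[0],:depth.shape[1]]
    c=np.stack([(u-K[0,2])/K[0,0]*depth,-(v-K[1,2])/K[1,1]*depth,-depth],-1)
    return c@Rm.T+o
E
python3 - <<'E'
from h import *
for n in ['side','top','wrist']: print(n,camera_params(n))
print(sensors.state())
for n in ['side','top']:
    im,d=snapshot(n); cv2.imwrite(f'pics/{n}0.png',im[...,::-1]); np.save(f'{n}0.npy',d); np.save(f'{n}0im.npy',im)
    P=cloud(n,d); np.save(f'{n}0P.npy',P)
    for l in ['jar_tall_center','jar_middle_center','jar_short_center','pocket1','pocket2','pocket3','pocket4','pepper_mill_center','tea_tin_center','salt_shaker_center','sauce_bottle_center','egg_cup_center','oil_bottle_center']:
        print(n,l,[(np.round(r['position']).astype(int).tolist(),round(r['conf'],2),P[int(r['position'][1]),int(r['position'][0])].round(3).tolist()) for r in nets.landmark_of(l,n)[:4]])
E
```

```text
pics
side {'mtx': array([[473.97160335,   0.        , 251.82274123],
       [  0.        , 473.97160335, 202.40160043],
       [  0.        ,   0.        ,   1.        ]]), 'origin': array([ 0.00402209, -0.70388221,  0.89071122]), 'orientation': array([ 0.84947939, -0.0190181 , -0.6756269 ])}
top {'mtx': array([[347.23006565,   0.        , 259.44911228],
       [  0.        , 347.23006565, 191.54137291],
       [  0.        ,   0.        ,   1.        ]]), 'origin': array([0.46438129, 0.00457309, 0.99179405]), 'orientation': array([ 0.11869585,  0.00954326, -1.56549918])}
wrist {'mtx': array([[297.31863964,   0.        , 252.55409484],
       [  0.        , 297.31863964, 192.01726801],
       [  0.        ,   0.        ,   1.        ]]), 'origin': array([0.13813755, 0.53563456, 0.38379789]), 'orientation': array([-0.25269237,  0.00270108,  1.19525437])}
{'time_s': 0.0, 'qpos': array([ 9.92211097e-01,  2.59347325e-01,  1.53606291e+00,  8.62213123e-06,
        1.34797632e+00, -2.02787684e-01]), 'dq': array([ 0.00101406, -0.00026956,  0.00103128,  0.00130036,  0.00124048,
        0.0005
[... 2513 characters left out ...]
78], 0.68, [0.605, -0.059, 0.122]), ([319, 171], 0.62, [0.638, -0.15, 0.03]), ([260, 183], 0.6, [0.606, 0.013, 0.033])]
top pocket4 [([237, 182], 0.82, [0.609, 0.078, 0.025]), ([289, 178], 0.68, [0.605, -0.059, 0.122]), ([319, 171], 0.62, [0.638, -0.15, 0.03]), ([260, 183], 0.6, [0.606, 0.013, 0.033])]
top pepper_mill_center [([287, 175], 0.57, [0.617, -0.056, 0.084])]
top tea_tin_center [([295, 234], 0.88, [0.462, -0.076, 0.093])]
top salt_shaker_center [([248, 240], 0.76, [0.446, 0.046, 0.066])]
top sauce_bottle_center [([150, 217], 0.88, [0.504, 0.299, 0.088])]
top egg_cup_center [([197, 240], 0.69, [0.447, 0.184, 0.037])]
top oil_bottle_center [([389, 173], 0.57, [0.616, -0.307, 0.141])]
```

View pics/side0.png

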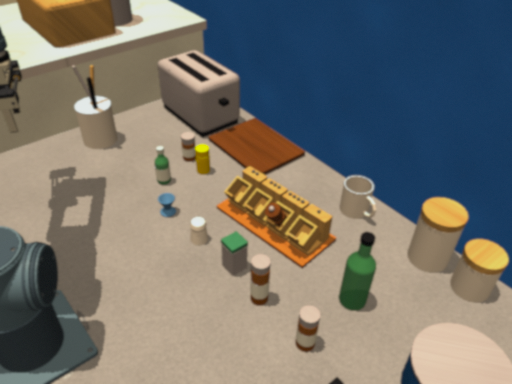

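View pics/top0.png

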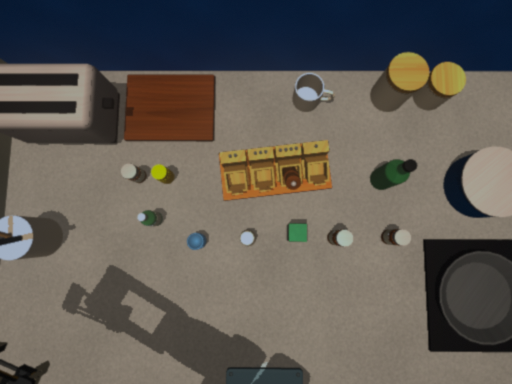

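```bash
cat > m.py <<'E'
from h import *
im=np.load('top0im.npy'); c=cv2.resize(im[135:205,210:340],None,fx=6,fy=6,interpolation=cv2.INTER_CUBIC)
cv2.imwrite('pics/rack.png',c[...,::-1])
ims=np.load('side0im.npy'); 
a=cv2.resize(ims[125:185,150:230],(400,300),interpolation=cv2.INTER_CUBIC); b=cv2.resize(ims[250:355,220:340],(343,300),interpolation=cv2.INTER_CUBIC)
cv2.imwrite('pics/jars.png',np.hstack([a,b])[...,::-1])
xy={'tall':(.44,-.2,.13),'mid':(.45,-.34,.107),'short':(.62,.345,.085),'yellow':(.61,.265,.085),'tea':(.45,-.09,.094),'salt':(.44,.04,.068),'egg':(.44,.185,.052),'sauce':(.51,.29,.12),'oil':(.6,-.33,.21)}
for n in ['top','side']:
    P=np.load(n+'0P.npy')
    fl=P[(abs(P[...,2])<.02)&(P[...,0]>.2)&(P[...,0]<.7)&(abs(P[...,1])<.4)]; print(n,'floor z',np.median(fl[:,2]))
    for k,(x,y,h) in xy.items():
        m=(np.hypot(P[...,0]-x,P[...,1]-y)<.06)&(P[...,2]>h-.008)&(P[...,2]<h+.012); q=P[m]
        if len(q)>5:
            (cx,cy),r=cv2.minEnclosingCircle(q[:,:2].astype(np.float32)); print(k,len(q),q.mean(0).round(4),'circ',round(cx,4),round(cy,4),round(r,4),q[:,2].max().round(3))
    # ledge
    m=(abs(P[...,0]-.65)<.1)&(P[...,1]<.15)&(P[...,1]>-.22)&(P[...,2]>.086)&(P[...,2]<.1)&(P[...,0]>.645); q=P[m]; print('ledge',len(q),q.mean(0))
    r=cv2.minAreaRect(q[:,:2].astype(np.float32)); print(r)
    # board by orange color
    I=cv2.cvtColor(np.load(n+'0im.npy'),cv2.COLOR_RGB2HSV)
    m=(abs(P[...,0]-.62)<.1)&(P[...,1]<.18)&(P[...,1]>-.25)&(P[...,2]>.004)&(P[...,2]<.13); q=P[m]
    print('rackall',len(q),cv2.minAreaRect(q[:,:2].astype(np.float32)), np.unique(q[:,2].round(2),return_counts=True))
E
python3 m.py
```

```text
top floor z -0.0001527299575592167
tall 232 [ 0.4538 -0.1955  0.1294] circ 0.454 -0.1962 0.021 0.133
mid 228 [ 0.4562 -0.3463  0.1061] circ 0.4558 -0.347 0.0213 0.111
short 275 [0.6262 0.3444 0.0845] circ 0.6217 0.3349 0.0498 0.089
yellow 200 [0.6244 0.2816 0.0844] circ 0.6247 0.2827 0.0212 0.09
tea 335 [ 0.467  -0.0842  0.0936] circ 0.4671 -0.0842 0.0316 0.098
salt 154 [0.4519 0.0472 0.0648] circ 0.4516 0.0469 0.0187 0.069
egg 167 [0.4421 0.1879 0.0494] circ 0.4419 0.1874 0.0231 0.056
sauce 55 [0.5036 0.3101 0.1198] circ 0.5032 0.3108 0.0104 0.123
oil 136 [ 0.6203 -0.3308  0.2091] circ 0.6208 -0.3315 0.0151 0.212
ledge 1303 [ 0.676951   -0.02961143  0.09139652]
((0.6736297607421875, -0.025422528386116028), (0.06325718760490417, 0.2894889712333679), 2.644718647003174)
rackall 5334 ((0.6222172975540161, -0.029355168342590332), (0.1889694631099701, 0.4219845235347748), 2.245492935180664) (array([0.  , 0.01, 0.02, 0.03, 0.04, 0.05, 0.06, 0.07, 0.08, 0.09, 0.1 ,
       0.11, 0.12]), array([  30, 1015,  284,  421,  303,  252,  422,  421,  463, 1438,   94,
        103,   88]))
side floor z
[... 376 characters left out ...]
 0.0649] circ 0.4494 0.0467 0.0193 0.07
egg 120 [0.4412 0.1887 0.0494] circ 0.441 0.1868 0.0237 0.054
sauce 39 [0.5002 0.3092 0.1188] circ 0.4993 0.3118 0.0129 0.124
oil 153 [ 0.6164 -0.3333  0.2091] circ 0.6186 -0.3328 0.0154 0.213
ledge 1009 [ 0.6747689  -0.04072512  0.09182166]
((0.6638394594192505, -0.025953099131584167), (0.06264010071754456, 0.2904786765575409), 6.444756507873535)
rackall 6178 ((0.6196932792663574, -0.040576353669166565), (0.1979307383298874, 0.4178946316242218), 0.29355761408805847) (array([0.  , 0.01, 0.02, 0.03, 0.04, 0.05, 0.06, 0.07, 0.08, 0.09, 0.1 ,
       0.11, 0.12]), array([  70, 1479,  384,  228,  363,  378,  515,  655,  662, 1133,  132,
        107,   72]))
```

```bash
python3 -c "
import cv2,numpy as np
a=cv2.imread('pics/rack.png');b=cv2.imread('pics/jars.png');b=cv2.resize(b,(a.shape[1],int(b.shape[0]*a.shape[1]/b.shape[1])));c=np.vstack([a,b]);print(c.shape);s=min(600/c.shape[0],800/c.shape[1]);cv2.imwrite('pics/both.png',cv2.resize(c,None,fx=s,fy=s))"
```

```text
(734, 780, 3)
```

View pics/both.png

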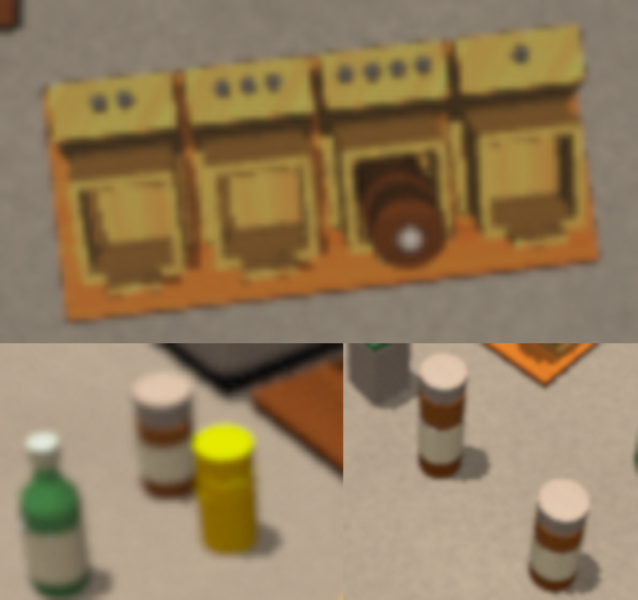

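The crops show, left to right, pockets with 2, 3, 4 (mill) and 1 studs. The amber jars in the side image are tall (260,279), middle (307,328) and short (189,146). The only thing that could be mistaken for one is the yellow jar at (203,158), which I will leave alone. I'll view the rack from the wrist camera before reaching.

```bash
cat >> h.py <<'E'
def toolR(yaw,tilt=0):  # tool y along row, tilt = lean of tool away from robot (rad)
    return R.from_euler('z',yaw).as_matrix()@R.from_euler('y',-tilt).as_matrix()@np.diag([-1.,1,-1])
def cur():
    s=sensors.state(); return np.array(s['eef_pos']),R.from_euler('xyz',s['eef_rot']).as_matrix()
def plan(p1,R1,n,start=None):
    p0,R0=start or cur(); rel=R.from_matrix(R0.T@R1).as_rotvec(); w=np.round(rel/n/np.radians(6),3)
    Rs=R.from_rotvec(w*np.radians(6)).as_matrix(); S=sum(np.linalg.matrix_power(Rs,k) for k in range(n))
    t=np.round(np.linalg.solve(S,R0.T@(np.array(p1)-p0))/.04,3)
    p,Q=p0.copy(),R0.copy()
    for k in range(n): p=p+Q@t*.04; Q=Q@Rs
    print(n,'rows',t.tolist()+w.tolist(),'end',p.round(4))
    return p,Q
E
python3 - <<'E'
from h import *
plan([.46,-.03,.36],toolR(.05),18)
# short jar only
for n in ['top','side']:
    P=np.load(n+'0P.npy'); m=(np.hypot(P[...,0]-.626,P[...,1]-.36)<.035)&(P[...,2]>.077)&(P[...,2]<.097); q=P[m]
    print(n,len(q),q.mean(0),cv2.minEnclosingCircle(q[:,:2].astype(np.float32)))
E
```

```text
18 rows [-0.487, -0.684, -0.196, -0.0, -0.0, -0.226] end [ 0.4596 -0.0302  0.3598]
top 204 [0.62697286 0.36213151 0.08445929] ((0.6272373199462891, 0.3629620671272278), 0.021247904747724533)
side 111 [0.62345311 0.35938817 0.08411727] ((0.6252540349960327, 0.36237671971321106), 0.02300409786403179)
```

send_rows --steps '[[[93, -0.487, -0.684, -0.196, 0, 0, -0.226], [93, -0.487, -0.684, -0.196, 0, 0, -0.226], [93, -0.487, -0.684, -0.196, 0, 0, -0.226], [93, -0.487, -0.684, -0.196, 0, 0, -0.226], [93, -0.487, -0.684, -0.196, 0, 0, -0.226], [93, -0.487, -0.684, -0.196, 0, 0, -0.226], [93, -0.487, -0.684, -0.196, 0, 0, -0.226], [93, -0.487, -0.684, -0.196, 0, 0, -0.226], [93, -0.487, -0.684, -0.196, 0, 0, -0.226], [93, -0.487, -0.684, -0.196, 0, 0, -0.226], [93, -0.487, -0.684, -0.196, 0, 0, -0.226], [93, -0.487, -0.684, -0.196, 0, 0, -0.226], [93, -0.487, -0.684, -0.196, 0, 0, -0.226], [93, -0.487, -0.684, -0.196, 0, 0, -0.226], [93, -0.487, -0.684, -0.196, 0, 0, -0.226], [93, -0.487, -0.684, -0.196, 0, 0, -0.226], [93, -0.487, -0.684, -0.196, 0, 0, -0.226], [93, -0.487, -0.684, -0.196, 0, 0, -0.226], [93, 0, 0, 0, 0, 0, 0], [93, 0, 0, 0, 0, 0, 0]]]'

```text
time_s: 3.9
eef_pos: [0.4591, -0.0298, 0.3595]
eef_rot: [3.141, -0.001, -3.092]
wrist_force: [0.2, 0.0, -0.4]
gripper_width: 1.0
gripper_force: 0.0
```

```bash
cat >> h.py <<'E'
def wcloud(d):
    K,o,Rm=cam('wrist'); v,u=np.mgrid[:d.shape[0],:d.shape[1]]
    a=(u-K[0,2])/K[0,0]; b=(v-K[1,2])/K[1,1]; th=np.hypot(a,b)+1e-9; k=np.tan(th)/th*d
    return np.stack([a*k,-b*k,-d],-1)@Rm.T+o
OFF=np.array([74*1.5,37,-37,-111.])/1000  # row order left->right: 2,3,4,1
def pocketR(psi): return R.from_euler('z',psi).as_matrix()@R.from_euler('y',-np.pi/6).as_matrix()
def score(q,par):
    x,y,psi=par; Rp=pocketR(psi); s=0
    for i,o in enumerate(OFF):
        c=np.array([x,y,.075])+R.from_euler('z',psi).as_matrix()@[0,o,0]
        l=(q-c)@Rp; ax,ay,z=abs(l[:,0]),abs(l[:,1]),l[:,2]
        rim=(ax<.03)&(ay<.0285); ins=(ax<.025)&(ay<.0235); g=np.exp(-(z/.003)**2)
        s+=(g*rim*~ins).sum()-(0 if i==2 else (g*ins).sum())-.5*(g*(ax<.036)*(ay<.034)*~rim).sum()
    return s
def fit(q,x0=(.61,-.025,.05)):
    from scipy.optimize import differential_evolution as de
    r=de(lambda p:-score(q,p),[(x0[0]-.03,x0[0]+.03),(x0[1]-.03,x0[1]+.03),(x0[2]-.08,x0[2]+.08)],seed=1,tol=1e-6,popsize=20)
    return r.x,-r.fun
E
python3 - <<'E'
from h import *
im,d=snapshot('wrist'); P=wcloud(d); np.save('w1P.npy',P); np.save('w1im.npy',im)
cv2.imwrite('pics/w1.png',im[...,::-1])
print('floor',np.median(P[(abs(P[...,2])<.02)][:,2]))
for n,A in [('top',np.load('top0P.npy')),('side',np.load('side0P.npy')),('wrist',P)]:
    q=A[(abs(A[...,0]-.62)<.12)&(abs(A[...,1]+.025)<.2)&(A[...,2]>.03)&(A[...,2]<.12)]
    print(n,len(q),fit(q))
for k,x,y,h in [('tall',.452,-.196,.13),('mid',.455,-.347,.107),('short',.626,.3625,.085)]:
    m=(np.hypot(P[...,0]-x,P[...,1]-y)<.035)&(abs(P[...,2]-h)<.01); q=P[m]
    if len(q)>5: print(k,len(q),q.mean(0),cv2.minEnclosingCircle(q[:,:2].astype(np.float32)))
E
```

```text
floor 6.547791474387221e-05
top 3793 (array([ 0.61528186, -0.03218396,  0.12027774]), np.float64(401.04143172983186))
side 4126 (array([ 0.61343324, -0.03215657,  0.12328578]), np.float64(293.13680412521285))
wrist 4076 (array([ 0.61445175, -0.03346622,  0.11996386]), np.float64(679.7290303325291))
tall 657 [ 0.45313925 -0.1953624   0.12954691] ((0.4537789821624756, -0.19675670564174652), 0.02117828093469143)
mid 434 [ 0.45528835 -0.34544865  0.10624547] ((0.4559810757637024, -0.3489634692668915), 0.021870771422982216)
```

View pics/w1.png

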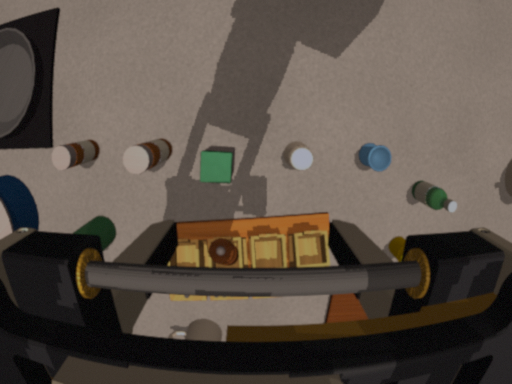

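```bash
cat > pk.py <<'E'
from h import *
PSI=.1205; C=np.array([.6144,-.0328,.075])
def pocket(i): return C+R.from_euler('z',PSI).as_matrix()@[0,{2:OFF[0],3:OFF[1],4:OFF[2],1:OFF[3]}[i],0]
# tool pose when jar foot is at 'up' m above pocket floor, grasp g from foot; dx,dy corrections in pocket frame
def inpose(i,g,up,dx=0,dy=0):
    Rp=pocketR(PSI); return pocket(i)+Rp@[dx,dy,-.045+up+g-.019], Rp@np.diag([-1.,1,-1])
E
python3 - <<'E'
from pk import *
for i in (1,2,3): print(i,pocket(i),inpose(i,.09,0)[0])
a=plan([.4535,-.1963,.18],toolR(PSI),9)
b=plan([.4535,-.1963,.071],toolR(PSI),5,a)
E
```

```text
1 [ 0.62774315 -0.1429951   0.075     ] [ 0.61483742 -0.14455781  0.09751666]
2 [0.60105685 0.0773951  0.075     ] [0.58815111 0.07583239 0.09751666]
3 [0.60995228 0.0039317  0.075     ] [0.59704655 0.00236899 0.09751666]
9 rows [0.053, -0.461, 0.499, 0.001, -0.001, -0.074] end [ 0.4534 -0.1964  0.1799]
5 rows [-0.0, 0.0, 0.545, -0.001, 0.001, -0.001] end [ 0.4535 -0.1964  0.0709]
```

send_rows --steps '[[[72, 0.053, -0.461, 0.499, 0, 0, -0.074], [72, 0.053, -0.461, 0.499, 0, 0, -0.074], [72, 0.053, -0.461, 0.499, 0, 0, -0.074], [72, 0.053, -0.461, 0.499, 0, 0, -0.074], [72, 0.053, -0.461, 0.499, 0, 0, -0.074], [72, 0.053, -0.461, 0.499, 0, 0, -0.074], [72, 0.053, -0.461, 0.499, 0, 0, -0.074], [72, 0.053, -0.461, 0.499, 0, 0, -0.074], [72, 0.053, -0.461, 0.499, 0, 0, -0.074], [72, 0, 0, 0, 0, 0, 0], [72, 0, 0, 0.545, 0, 0, 0], [72, 0, 0, 0.545, 0, 0, 0], [72, 0, 0, 0.545, 0, 0, 0], [72, 0, 0, 0.545, 0, 0, 0], [72, 0, 0, 0.545, 0, 0, 0], [72, 0, 0, 0, 0, 0, 0]]]'

```text
time_s: 5.95
eef_pos: [0.4535, -0.1954, 0.0709]
eef_rot: [3.14, -0.001, -3.021]
wrist_force: [-0.2, 0.2, 1.0]
gripper_width: 0.771
gripper_force: 0.0
```

send_rows --grip_force 40 --steps '[[[30, 0, 0, 0, 0, 0, 0], [30, 0, 0, 0, 0, 0, 0], [30, 0, 0, 0, 0, 0, 0], [30, 0, 0, 0, 0, 0, 0], [30, 0, 0, 0, 0, 0, 0], [30, 0, 0, 0, 0, 0, 0]]]'

```text
time_s: 6.7
eef_pos: [0.4544, -0.1972, 0.0717]
eef_rot: [-3.141, 0.001, -3.022]
wrist_force: [-0.1, 1.5, 4.4]
gripper_width: 0.45
gripper_force: 40.0
```

```bash
python3 - <<'E'
from pk import *
p,Q=cur(); a=plan(p+[0,0,.15],toolR(PSI),6)
t,Rt=inpose(1,.09,.075); print(t); b=plan(t,Rt,12,a)
c=plan(inpose(1,.09,.05)[0],Rt,2,b)
E
```

```text
6 rows [-0.0, -0.0, -0.625, -0.001, 0.001, -0.001] end [ 0.4543 -0.1972  0.2217]
[ 0.57760935 -0.14906563  0.16246857]
12 rows [-0.233, 0.069, 0.186, 0.0, -0.417, -0.0] end [ 0.5778 -0.1489  0.1623]
2 rows [0.001, -0.002, 0.309, 0.001, 0.002, -0.001] end [ 0.59   -0.1475  0.1408]
```

send_rows --steps '[[[30, 0, 0, -0.625, 0, 0, 0], [30, 0, 0, -0.625, 0, 0, 0], [30, 0, 0, -0.625, 0, 0, 0], [30, 0, 0, -0.625, 0, 0, 0], [30, 0, 0, -0.625, 0, 0, 0], [30, 0, 0, -0.625, 0, 0, 0], [30, -0.233, 0.069, 0.186, 0, -0.417, 0], [30, -0.233, 0.069, 0.186, 0, -0.417, 0], [30, -0.233, 0.069, 0.186, 0, -0.417, 0], [30, -0.233, 0.069, 0.186, 0, -0.417, 0], [30, -0.233, 0.069, 0.186, 0, -0.417, 0], [30, -0.233, 0.069, 0.186, 0, -0.417, 0], [30, -0.233, 0.069, 0.186, 0, -0.417, 0], [30, -0.233, 0.069, 0.186, 0, -0.417, 0], [30, -0.233, 0.069, 0.186, 0, -0.417, 0], [30, -0.233, 0.069, 0.186, 0, -0.417, 0], [30, -0.233, 0.069, 0.186, 0, -0.417, 0], [30, -0.233, 0.069, 0.186, 0, -0.417, 0], [30, 0, 0, 0, 0, 0, 0], [30, 0, 0, 0, 0, 0, 0]]]'

```text
time_s: 9.2
eef_pos: [0.5771, -0.1488, 0.1613]
eef_rot: [3.141, 0.522, -3.022]
wrist_force: [-0.4, -0.7, -2.8]
gripper_width: 0.448
gripper_force: 40.0
```

```bash
cat > chk.py <<'E'
from pk import *
import sys
i=int(sys.argv[1]); L=float(sys.argv[2]); g=float(sys.argv[3]); tag=sys.argv[4]; cams=sys.argv[5].split(',')
p,Q=cur(); Rp=pocketR(PSI); print('tool in pocket',((p-pocket(i))@Rp).round(4),'ang err',(R.from_matrix(Q.T@Rp@np.diag([-1.,1,-1])).as_rotvec()*57.3).round(2), 'gripw',sensors.state()['gripper_width'])
foot=p+Q@np.array([0,0,g-.019]); print('foot in pocket (expected)',((foot-pocket(i))@Rp).round(4))
G=p+Q@[0,0,-.019]
for n in cams:
    im,d=snapshot(n); P=wcloud(d) if n=='wrist' else cloud(n,d); np.save(f'{tag}_{n}.npy',P)
    cv2.imwrite(f'pics/{tag}_{n}.png',im[...,::-1])
    l=(P-G)@Q  # tool frame at grasp point: z towards foot
    m=(np.hypot(l[...,0],l[...,1])<.035)&(l[...,2]>.024)&(l[...,2]<g+.005)&((P-pocket(i))@Rp)[...,2].__gt__(.005)
    q=l[m]
    print(n,'pts',len(q))
    if len(q)>40:
        from scipy.optimize import least_squares
        def f(a):
            r=np.hypot(q[:,0]-a[0]-a[2]*q[:,2],q[:,1]-a[1]-a[3]*q[:,2])-.021; return r
        s=least_squares(f,[0,0,0,0],loss='soft_l1',f_scale=.002); print('axis offset xy at grasp',s.x[:2].round(4),'slope deg',(s.x[2:]*57.3).round(2),'rms',np.sqrt(np.mean(f(s.x)**2)).round(4),'zmax',q[:,2].max().round(3))
E
python3 chk.py 1 .13 .09 a top,side
```

```text
tool in pocket [-0.001   0.0003  0.1003] ang err [ 0.01 -0.07 -0.02] gripw 0.44824952154844866
foot in pocket (expected) [-0.001   0.0003  0.0293]
top pts 166
axis offset xy at grasp [0.0006 0.0001] slope deg [ 0.42 -0.22] rms 0.0005 zmax 0.09
side pts 109
axis offset xy at grasp [ 0.0007 -0.0008] slope deg [0.47 1.3 ] rms 0.0009 zmax 0.095
```

send_rows --steps '[[[30, -0.05, 0, 0.2, 0, 0, 0], [30, 0, 0, 0.3, 0, 0, 0], [30, 0, 0, 0.3, 0, 0, 0], [30, 0, 0, 0.25, 0, 0, 0], [30, 0, 0, 0.2, 0, 0, 0], [30, 0, 0, 0.2, 0, 0, 0], [30, 0, 0, 0.15, 0, 0, 0], [30, 0, 0, 0, 0, 0, 0]]]'

```text
time_s: 10.3
eef_pos: [0.6111, -0.1446, 0.1068]
eef_rot: [3.141, 0.524, -3.022]
wrist_force: [-0.4, 0.1, -2.9]
gripper_width: 0.445
gripper_force: 40.0
```

```bash
python3 chk.py 1 .13 .09 b top,side; python3 -c "
from h import *
s=sensors.state();print(s['wrist_force'])"
```

```text
tool in pocket [0.0014 0.0004 0.0359] ang err [ 0.01 -0.   -0.04] gripw 0.44543000667157173
foot in pocket (expected) [ 0.0014  0.0004 -0.0351]
top pts 58
axis offset xy at grasp [ 0.0012 -0.0008] slope deg [-0.24  1.02] rms 0.0006 zmax 0.05
side pts 70
axis offset xy at grasp [0.0013 0.0008] slope deg [13.78  7.56] rms 0.0041 zmax 0.05
[-0.58804159 -0.04767162 -2.93493979]
```

send_rows --steps '[[[30, 0, 0, 0.15, 0, 0, 0], [30, 0, 0, 0.05, 0, 0, 0], [30, 0, 0, 0.03, 0, 0, 0], [30, 0, 0, 0, 0, 0, 0]]]'

```text
time_s: 10.9
eef_pos: [0.6156, -0.1442, 0.0994]
eef_rot: [3.142, 0.524, -3.022]
wrist_force: [-1.6, 0.2, -1.5]
gripper_width: 0.447
gripper_force: 40.0
```

send_rows --steps '[[[30, 0, 0, 0.03, 0, 0, 0], [30, 0, 0, 0.02, 0, 0, 0], [30, 0, 0, 0, 0, 0, 0]]]'

```text
time_s: 11.28
eef_pos: [0.6159, -0.1441, 0.0994]
eef_rot: [-3.14, 0.525, -3.02]
wrist_force: [-19.0, 0.2, 18.4]
gripper_width: 0.451
gripper_force: 40.0
```

send_rows --steps '[[[60, 0, 0, 0, 0, 0, 0], [60, 0, 0, 0, 0, 0, 0], [60, 0, 0, 0, 0, 0, 0], [60, 0, 0, 0, 0, 0, 0], [60, 0, 0, -0.3, 0, 0, 0], [60, 0, 0, -0.6, 0, 0, 0], [60, 0, 0, -0.8, 0, 0, 0], [60, 0, 0, -0.8, 0, 0, 0], [60, 0, 0, -0.6, 0, 0, 0], [60, 0, 0, 0, 0, 0, 0]]]'

```text
time_s: 12.52
eef_pos: [0.5553, -0.1525, 0.2074]
eef_rot: [-3.138, 0.527, -3.021]
wrist_force: [-0.1, 0.2, -1.2]
gripper_width: 0.645
gripper_force: 0.0
```

```bash
cat > jar.py <<'E'
from pk import *
import sys
i=int(sys.argv[1]); L=float(sys.argv[2]); Rp=pocketR(PSI)
from scipy.optimize import least_squares
for n in sys.argv[3].split(','):
    im,d=snapshot(n); P=wcloud(d) if n=='wrist' else cloud(n,d); cv2.imwrite(f'pics/j{i}_{n}.png',im[...,::-1])
    l=(P-pocket(i))@Rp
    m=(np.hypot(l[...,0],l[...,1])<.04)&(l[...,2]>.02)&(l[...,2]<L-.045+.012); q=l[m]
    cap=q[q[:,2]>L-.045-.006]; side=q[q[:,2]<L-.045-.006]
    f=lambda a:np.hypot(side[:,0]-a[0]-a[2]*side[:,2],side[:,1]-a[1]-a[3]*side[:,2])-.021
    s=least_squares(f,[0,0,0,0],loss='soft_l1',f_scale=.002)
    print(n,len(q),'cap z',np.median(cap[:,2]).round(4),'expect',round(L-.045,4),'axis xy@mouth',s.x[:2].round(4),'slope',(s.x[2:]*57.3).round(1),'rms',np.sqrt(np.mean(f(s.x)**2)).round(4))
E
python3 jar.py 1 .13 top,side
python3 - <<'E'
from pk import *
a=plan([.4555,-.348,.20],toolR(PSI),12)
b=plan([.4555,-.348,.063],toolR(PSI),6,a)
E
```

```text
top 395 cap z 0.0855 expect 0.085 axis xy@mouth [-0.0025  0.0001] slope [-4.  -0.1] rms 0.0008
side 395 cap z 0.086 expect 0.085 axis xy@mouth [-0.0056  0.0008] slope [-1.4  0.6] rms 0.0013
12 rows [0.25, -0.381, -0.062, -0.0, 0.417, -0.001] end [ 0.4556 -0.3478  0.2   ]
6 rows [0.001, -0.001, 0.571, -0.001, 0.0, 0.0] end [ 0.4554 -0.3481  0.063 ]
```

send_rows --steps '[[[72, 0.25, -0.381, -0.062, 0, 0.417, 0], [72, 0.25, -0.381, -0.062, 0, 0.417, 0], [72, 0.25, -0.381, -0.062, 0, 0.417, 0], [72, 0.25, -0.381, -0.062, 0, 0.417, 0], [72, 0.25, -0.381, -0.062, 0, 0.417, 0], [72, 0.25, -0.381, -0.062, 0, 0.417, 0], [72, 0.25, -0.381, -0.062, 0, 0.417, 0], [72, 0.25, -0.381, -0.062, 0, 0.417, 0], [72, 0.25, -0.381, -0.062, 0, 0.417, 0], [72, 0.25, -0.381, -0.062, 0, 0.417, 0], [72, 0.25, -0.381, -0.062, 0, 0.417, 0], [72, 0.25, -0.381, -0.062, 0, 0.417, 0], [72, 0, 0, 0, 0, 0, 0], [72, 0, 0, 0.55, 0, 0, 0], [72, 0, 0, 0.55, 0, 0, 0], [72, 0, 0, 0, 0, 0, 0]]]'

```text
time_s: 14.62
eef_pos: [0.4548, -0.3457, 0.1535]
eef_rot: [3.137, -0.002, -3.021]
wrist_force: [0.1, 0.6, -0.1]
gripper_width: 0.776
gripper_force: 0.0
```

```bash
python3 - <<'E'
from pk import *
a=plan([.4555,-.3475,.063],toolR(PSI),5); 
b=plan([.4555,-.3475,.23],toolR(PSI),7,a)
E
```

```text
5 rows [-0.003, -0.011, 0.452, 0.009, -0.004, -0.0] end [ 0.4556 -0.3475  0.0631]
7 rows [0.0, 0.0, -0.596, 0.0, -0.0, -0.0] end [ 0.4556 -0.3475  0.2299]
```

send_rows --grip_force 40 --steps '[[[72, -0.003, -0.011, 0.452, 0.009, -0.004, 0], [72, -0.003, -0.011, 0.452, 0.009, -0.004, 0], [72, -0.003, -0.011, 0.452, 0.009, -0.004, 0], [72, -0.003, -0.011, 0.452, 0.009, -0.004, 0], [72, -0.003, -0.011, 0.452, 0.009, -0.004, 0], [72, 0, 0, 0, 0, 0, 0], [30, 0, 0, 0, 0, 0, 0], [30, 0, 0, 0, 0, 0, 0], [30, 0, 0, 0, 0, 0, 0], [30, 0, 0, 0, 0, 0, 0], [30, 0, 0, 0, 0, 0, 0], [30, 0, 0, -0.4, 0, 0, 0], [30, 0, 0, -0.6, 0, 0, 0], [30, 0, 0, -0.7, 0, 0, 0], [30, 0, 0, -0.8, 0, 0, 0], [30, 0, 0, -0.8, 0, 0, 0], [30, 0, 0, -0.8, 0, 0, 0], [30, 0, 0, -0.6, 0, 0, 0]]]'

```text
time_s: 16.88
eef_pos: [0.4562, -0.3496, 0.2558]
eef_rot: [-3.135, 0.003, -3.022]
wrist_force: [-0.6, -0.4, -2.4]
gripper_width: 0.449
gripper_force: 39.9
```

```bash
python3 - <<'E'
from pk import *
t,Rt=inpose(2,.082,.085); print(t); a=plan([.43,-.1,.26],toolR(PSI),7); b=plan(t,Rt,12,a)
E
```

```text
[0.54993029 0.07120436 0.16420062]
7 rows [-0.014, 0.896, -0.018, -0.009, 0.004, -0.001] end [ 0.43   -0.1     0.2599]
12 rows [-0.238, 0.324, 0.266, 0.0, -0.417, 0.0] end [0.55   0.0712 0.1642]
```

send_rows --steps '[[[30, -0.014, 0.896, -0.018, -0.009, 0.004, 0], [30, -0.014, 0.896, -0.018, -0.009, 0.004, 0], [30, -0.014, 0.896, -0.018, -0.009, 0.004, 0], [30, -0.014, 0.896, -0.018, -0.009, 0.004, 0], [30, -0.014, 0.896, -0.018, -0.009, 0.004, 0], [30, -0.014, 0.896, -0.018, -0.009, 0.004, 0], [30, -0.014, 0.896, -0.018, -0.009, 0.004, 0], [30, -0.238, 0.324, 0.266, 0, -0.417, 0], [30, -0.238, 0.324, 0.266, 0, -0.417, 0], [30, -0.238, 0.324, 0.266, 0, -0.417, 0], [30, -0.238, 0.324, 0.266, 0, -0.417, 0], [30, -0.238, 0.324, 0.266, 0, -0.417, 0], [30, -0.238, 0.324, 0.266, 0, -0.417, 0], [30, -0.238, 0.324, 0.266, 0, -0.417, 0], [30, -0.238, 0.324, 0.266, 0, -0.417, 0], [30, -0.238, 0.324, 0.266, 0, -0.417, 0], [30, -0.238, 0.324, 0.266, 0, -0.417, 0], [30, -0.238, 0.324, 0.266, 0, -0.417, 0], [30, -0.238, 0.324, 0.266, 0, -0.417, 0], [30, 0, 0, 0, 0, 0, 0]]]'

```text
time_s: 19.38
eef_pos: [0.549, 0.0724, 0.1619]
eef_rot: [3.139, 0.521, -3.021]
wrist_force: [-0.2, -0.2, -2.1]
gripper_width: 0.447
gripper_force: 39.9
```

```bash
python3 chk.py 2 .107 .082 c top,side
```

```text
tool in pocket [-0.0018  0.0013  0.1014] ang err [ 0.15 -0.16 -0.01] gripw 0.4473537311101892
foot in pocket (expected) [-0.002   0.0015  0.0384]
top pts 141
axis offset xy at grasp [ 0.0003 -0.0005] slope deg [0.73 0.79] rms 0.0005 zmax 0.086
side pts 189
axis offset xy at grasp [ 0.001 -0.001] slope deg [0.31 1.84] rms 0.0012 zmax 0.087
```

send_rows --steps '[[[30, -0.06, -0.04, 0.2, 0, 0, 0], [30, 0, 0, 0.35, 0, 0, 0], [30, 0, 0, 0.35, 0, 0, 0], [30, 0, 0, 0.3, 0, 0, 0], [30, 0, 0, 0.2, 0, 0, 0], [30, 0, 0, 0.2, 0, 0, 0], [30, 0, 0, 0.2, 0, 0, 0], [30, 0, 0, 0.05, 0, 0, 0], [30, 0, 0, 0, 0, 0, 0]]]'

```text
time_s: 20.6
eef_pos: [0.589, 0.0749, 0.0996]
eef_rot: [3.139, 0.523, -3.023]
wrist_force: [0.0, 0.1, -2.5]
gripper_width: 0.446
gripper_force: 39.9
```

```bash
python3 chk.py 2 .107 .082 d top
```

```text
tool in pocket [ 0.0017 -0.0011  0.0275] ang err [ 0.08 -0.03 -0.08] gripw 0.44591352647565374
foot in pocket (expected) [ 0.0016 -0.001  -0.0355]
top pts 37
```

send_rows --steps '[[[30, 0, 0, 0.12, 0, 0, 0], [30, 0, 0, 0.05, 0, 0, 0], [30, 0, 0, 0.04, 0, 0, 0], [30, 0, 0, 0.03, 0, 0, 0], [30, 0, 0, 0, 0, 0, 0]]]'

```text
time_s: 21.28
eef_pos: [0.5929, 0.0762, 0.0942]
eef_rot: [3.14, 0.526, -3.021]
wrist_force: [-27.0, -0.4, 33.1]
gripper_width: 0.446
gripper_force: 40.0
```

send_rows --steps '[[[60, 0, 0, -0.03, 0, 0, 0], [60, 0, 0, 0, 0, 0, 0], [60, 0, 0, 0, 0, 0, 0], [60, 0, 0, 0, 0, 0, 0], [60, 0, 0, -0.3, 0, 0, 0], [60, 0, 0, -0.6, 0, 0, 0], [60, 0, 0, -0.8, 0, 0, 0], [60, 0, 0, -0.8, 0, 0, 0], [60, 0, 0, -0.6, 0, 0, 0], [60, 0, 0, 0, 0, 0, 0]]]'

```text
time_s: 22.52
eef_pos: [0.5321, 0.0674, 0.2022]
eef_rot: [3.141, 0.527, -3.022]
wrist_force: [0.3, 0.9, -0.5]
gripper_width: 0.648
gripper_force: 0.0
```

```bash
python3 jar.py 2 .107 top,side; python3 jar.py 1 .13 top
python3 - <<'E'
from pk import *
# short: closing direction ~ world x: tool yaw options
S=[.6265,.3627]
for y in (-1.45,-1.2,1.5,-.8,.8): 
    print(y,toolR(PSI+y)[:,1].round(2)); plan([*S,.2],toolR(PSI+y),16)
print(sensors.state()['qpos'])
E
```

```text
top 289 cap z 0.0619 expect 0.062 axis xy@mouth [-0.0033 -0.0005] slope [-0.7  0.4] rms 0.0005
side 318 cap z 0.0625 expect 0.062 axis xy@mouth [-0.0086  0.0008] slope [5.5 0.2] rms 0.0017
top 394 cap z 0.0854 expect 0.085 axis xy@mouth [-0.0023  0.0004] slope [-4.2 -0.3] rms 0.0007
-1.45 [0.97 0.24 0.  ]
16 rows [0.135, 0.511, -0.004, 0.227, 0.254, 0.843] end [0.6266 0.363  0.1998]
-1.2 [0.88 0.47 0.  ]
16 rows [0.072, 0.508, 0.007, 0.188, 0.272, 0.698] end [0.6265 0.3624 0.2001]
1.5 [-1.   -0.05  0.  ]
16 rows [-0.473, 0.224, 0.118, -0.232, 0.251, -0.874] end [0.6264 0.3626 0.1998]
-0.8 [0.63 0.78 0.  ]
16 rows [-0.023, 0.496, 0.024, 0.126, 0.294, 0.466] end [0.6267 0.3628 0.2   ]
0.8 [-0.8   0.61  0.  ]
16 rows [-0.353, 0.344, 0.087, -0.124, 0.295, -0.467] end [0.6265 0.363  0.2   ]
[-0.19093813 -0.04323715  2.06150505  0.2616907   0.63895758 -2.05301427]
```

```bash
python3 - <<'E'
from pk import *
for n in ('top','side'):
    P=np.load(n+'0P.npy'); m=(P[...,0]>.55)&(P[...,0]<.95)&(P[...,1]>.2)&(P[...,1]<.6)&(P[...,2]>.1); q=P[m]
    print(n,len(q),q.min(0),q.max(0))
    d=q[:,:2]-[.6265,.3627]
    for y in (-1.45,-1.2,-.8,-.4,0,.4,.8):
        M=toolR(PSI+y); l=d@M[:2,:2]; print(y,(q[(abs(l[:,0])<.055)&(abs(l[:,1])<.11)]).shape, end=' ')
    near=q[np.argmin(np.hypot(*d.T))]; print('nearest',near)
E
```

```text
top 6204 [0.71415238 0.39856068 0.10004841] [0.88239104 0.5999854  0.19204472]
-1.45 (75, 3) -1.2 (0, 3) -0.8 (0, 3) -0.4 (0, 3) 0 (0, 3) 0.4 (0, 3) 0.8 (0, 3) nearest [0.72094661 0.4297767  0.15820061]
side 2777 [0.70958736 0.39609359 0.10002677] [0.87899754 0.5999663  0.19223296]
-1.45 (75, 3) -1.2 (0, 3) -0.8 (6, 3) -0.4 (0, 3) 0 (0, 3) 0.4 (0, 3) 0.8 (0, 3) nearest [0.71521721 0.43236725 0.13483396]
```

send_rows --steps '[[[72, -0.353, 0.344, 0.087, -0.124, 0.295, -0.467], [72, -0.353, 0.344, 0.087, -0.124, 0.295, -0.467], [72, -0.353, 0.344, 0.087, -0.124, 0.295, -0.467], [72, -0.353, 0.344, 0.087, -0.124, 0.295, -0.467], [72, -0.353, 0.344, 0.087, -0.124, 0.295, -0.467], [72, -0.353, 0.344, 0.087, -0.124, 0.295, -0.467], [72, -0.353, 0.344, 0.087, -0.124, 0.295, -0.467], [72, -0.353, 0.344, 0.087, -0.124, 0.295, -0.467], [72, -0.353, 0.344, 0.087, -0.124, 0.295, -0.467], [72, -0.353, 0.344, 0.087, -0.124, 0.295, -0.467], [72, -0.353, 0.344, 0.087, -0.124, 0.295, -0.467], [72, -0.353, 0.344, 0.087, -0.124, 0.295, -0.467], [72, -0.353, 0.344, 0.087, -0.124, 0.295, -0.467], [72, -0.353, 0.344, 0.087, -0.124, 0.295, -0.467], [72, -0.353, 0.344, 0.087, -0.124, 0.295, -0.467], [72, -0.353, 0.344, 0.087, -0.124, 0.295, -0.467], [72, 0, 0, 0, 0, 0, 0], [72, 0, 0, 0, 0, 0, 0]]]'

```text
time_s: 24.92
eef_pos: [0.6266, 0.3625, 0.1992]
eef_rot: [3.141, -0.001, -2.222]
wrist_force: [-0.1, -0.1, 0.3]
gripper_width: 0.775
gripper_force: 0.0
```

```bash
python3 - <<'E'
from pk import *
im,d=snapshot('wrist'); P=wcloud(d); m=(np.hypot(P[...,0]-.626,P[...,1]-.3625)<.035)&(abs(P[...,2]-.085)<.01); q=P[m]
if len(q)>5: print(len(q),q.mean(0),cv2.minEnclosingCircle(q[:,:2].astype(np.float32)))
a=plan([.6265,.3627,.055],toolR(PSI+.8),8)
E
```

```text
1392 [0.62705227 0.36133271 0.08532893] ((0.6278699636459351, 0.36214351654052734), 0.020918777212500572)
8 rows [-0.001, 0.001, 0.453, -0.0, 0.0, -0.001] end [0.6266 0.3627 0.0549]
```

send_rows --grip_force 40 --steps '[[[72, 0, 0, 0.453, 0, 0, 0], [72, 0, 0, 0.453, 0, 0, 0], [72, 0, 0, 0.453, 0, 0, 0], [72, 0, 0, 0.453, 0, 0, 0], [72, 0, 0, 0.453, 0, 0, 0], [72, 0, 0, 0.453, 0, 0, 0], [72, 0, 0, 0.453, 0, 0, 0], [72, 0, 0, 0.453, 0, 0, 0], [72, 0, 0, 0, 0, 0, 0], [30, 0, 0, 0, 0, 0, 0], [30, 0, 0, 0, 0, 0, 0], [30, 0, 0, 0, 0, 0, 0], [30, 0, 0, 0, 0, 0, 0], [30, 0, 0, 0, 0, 0, 0], [30, 0, 0, -0.5, 0, 0, 0], [30, 0, 0, -0.9, 0, 0, 0], [30, 0, 0, -0.9, 0, 0, 0], [30, 0, 0, -0.9, 0, 0, 0], [30, 0, 0, -0.9, 0, 0, 0], [30, 0, 0, -0.5, 0, 0, 0]]]'

```text
time_s: 27.48
eef_pos: [0.6273, 0.3632, 0.2438]
eef_rot: [-3.139, 0.005, -2.221]
wrist_force: [0.4, 0.7, -0.8]
gripper_width: 0.443
gripper_force: 40.0
```

```bash
python3 - <<'E'
from pk import *
p,Q=cur(); a=plan([.51,.08,.24],toolR(PSI),12)
t,Rt=inpose(3,.074,.105); print(t); b=plan(t,Rt,7,a)
E
```

```text
12 rows [0.532, -0.383, 0.007, -0.0, 0.004, 0.637] end [0.51   0.0801 0.24  ]
[ 0.55286923 -0.00298029  0.17459292]
7 rows [-0.062, -0.313, 0.256, -0.001, -0.714, -0.0] end [ 0.5528 -0.003   0.1747]
```

send_rows --steps '[[[30, 0.532, -0.383, 0.007, 0, 0.004, 0.637], [30, 0.532, -0.383, 0.007, 0, 0.004, 0.637], [30, 0.532, -0.383, 0.007, 0, 0.004, 0.637], [30, 0.532, -0.383, 0.007, 0, 0.004, 0.637], [30, 0.532, -0.383, 0.007, 0, 0.004, 0.637], [30, 0.532, -0.383, 0.007, 0, 0.004, 0.637], [30, 0.532, -0.383, 0.007, 0, 0.004, 0.637], [30, 0.532, -0.383, 0.007, 0, 0.004, 0.637], [30, 0.532, -0.383, 0.007, 0, 0.004, 0.637], [30, 0.532, -0.383, 0.007, 0, 0.004, 0.637], [30, 0.532, -0.383, 0.007, 0, 0.004, 0.637], [30, 0.532, -0.383, 0.007, 0, 0.004, 0.637], [30, -0.062, -0.313, 0.256, 0, -0.714, 0], [30, -0.062, -0.313, 0.256, 0, -0.714, 0], [30, -0.062, -0.313, 0.256, 0, -0.714, 0], [30, -0.062, -0.313, 0.256, 0, -0.714, 0], [30, -0.062, -0.313, 0.256, 0, -0.714, 0], [30, -0.062, -0.313, 0.256, 0, -0.714, 0], [30, -0.062, -0.313, 0.256, 0, -0.714, 0], [30, 0, 0, 0, 0, 0, 0]]]'

```text
time_s: 29.98
eef_pos: [0.5506, -0.0036, 0.171]
eef_rot: [3.141, 0.518, -3.023]
wrist_force: [-0.1, 0.5, -1.6]
gripper_width: 0.442
gripper_force: 40.0
```

```bash
python3 chk.py 3 .085 .074 e top,side; python3 - <<'E'
from pk import *
plan(*inpose(3,.074,.105),2)
E
```

```text
tool in pocket [-0.0038 -0.0004  0.1131] ang err [-0.05 -0.33 -0.11] gripw 0.441782997528534
foot in pocket (expected) [-0.0041 -0.0004  0.0581]
top pts 122
axis offset xy at grasp [-0.0012 -0.0007] slope deg [0.6 0.9] rms 0.0004 zmax 0.076
side pts 135
axis offset xy at grasp [-0.0008 -0.001 ] slope deg [-0.18  2.28] rms 0.0008 zmax 0.074
2 rows [-0.022, 0.003, -0.018, -0.007, -0.02, 0.001] end [ 0.5528 -0.003   0.1746]
```

send_rows --steps '[[[30, -0.05, 0, 0.25, 0, 0, 0], [30, 0, 0, 0.4, 0, 0, 0], [30, 0, 0, 0.4, 0, 0, 0], [30, 0, 0, 0.35, 0, 0, 0], [30, 0, 0, 0.3, 0, 0, 0], [30, 0, 0, 0.2, 0, 0, 0], [30, 0, 0, 0.2, 0, 0, 0], [30, 0, 0, 0.1, 0, 0, 0], [30, 0, 0, 0.1, 0, 0, 0], [30, 0, 0, 0, 0, 0, 0]]]'

```text
time_s: 31.32
eef_pos: [0.5991, 0.0023, 0.0926]
eef_rot: [-3.14, 0.52, -3.021]
wrist_force: [-0.2, -0.3, -1.0]
gripper_width: 0.447
gripper_force: 40.0
```

```bash
python3 chk.py 3 .085 .074 f top
```

```text
tool in pocket [-0.0007 -0.0004  0.0207] ang err [-0.07 -0.22  0.02] gripw 0.44663284829171634
foot in pocket (expected) [-0.001  -0.0004 -0.0343]
top pts 23
```

send_rows --steps '[[[30, 0, 0, 0.12, 0, 0, 0], [30, 0, 0, 0.06, 0, 0, 0], [30, 0, 0, 0.04, 0, 0, 0], [30, 0, 0, 0, 0, 0, 0]]]'

```text
time_s: 31.88
eef_pos: [0.6034, 0.0028, 0.0849]
eef_rot: [-3.14, 0.52, -3.021]
wrist_force: [-0.4, -0.5, -1.8]
gripper_width: 0.447
gripper_force: 40.0
```

send_rows --steps '[[[30, 0, 0, 0.03, 0, 0, 0], [30, 0, 0, 0.02, 0, 0, 0], [30, 0, 0, 0, 0, 0, 0]]]'

```text
time_s: 32.25
eef_pos: [0.6037, 0.003, 0.0848]
eef_rot: [-3.139, 0.521, -3.019]
wrist_force: [-17.9, -2.4, 18.8]
gripper_width: 0.444
gripper_force: 40.0
```

send_rows --steps '[[[56, 0, 0, 0, 0, 0, 0], [56, 0, 0, 0, 0, 0, 0], [56, 0, 0, 0, 0, 0, 0], [56, 0, 0, 0, 0, 0, 0], [56, 0, 0, -0.3, 0, 0, 0], [56, 0, 0, -0.6, 0, 0, 0], [56, 0, 0, -0.8, 0, 0, 0], [56, 0, 0, -0.8, 0, 0, 0], [56, 0, 0, -0.8, 0, 0, 0], [56, 0, 0, -0.3, 0, 0, 0], [56, 0, 0, 0, 0, 0, 0], [56, 0, 0, 0, 0, 0, 0]]]'

```text
time_s: 33.75
eef_pos: [0.5331, -0.0054, 0.2072]
eef_rot: [-3.141, 0.518, -3.021]
wrist_force: [-0.1, -0.3, -0.4]
gripper_width: 0.602
gripper_force: 0.0
```

```bash
python3 jar.py 3 .085 top,side; python3 jar.py 2 .107 top;python3 jar.py 1 .13 top
```

```text
top 226 cap z 0.0396 expect 0.04 axis xy@mouth [-0.0061  0.0005] slope [ 4.2 -1.4] rms 0.0017
side 255 cap z 0.0407 expect 0.04 axis xy@mouth [-0.0153  0.0008] slope [20.6  0.9] rms 0.002
top 289 cap z 0.0616 expect 0.062 axis xy@mouth [-0.0029 -0.0005] slope [-1.1  0.3] rms 0.0005
top 394 cap z 0.0854 expect 0.085 axis xy@mouth [-0.002   0.0004] slope [-4.6 -0.4] rms 0.0008
```

View pics/j3_side.png

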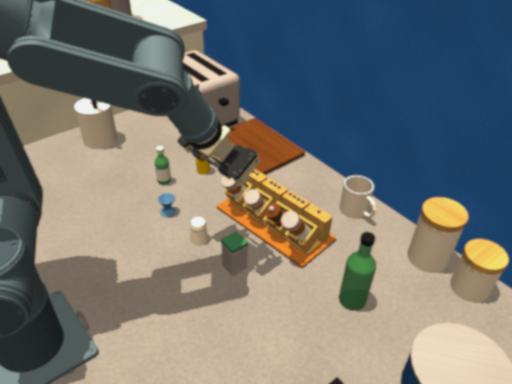

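The picture shows all three jars capped and seated in the rack at (232,186), (254,200) and (292,221). The mill and the other bystanders haven't moved, and the gripper is clear.

```bash
python3 -c "
from station import robot
print(robot.job_done())"
```

```text
the job is handed in; nothing more can be done
None
```

I loaded the tall, middle and short jars into the one-, two- and three-stud pockets in that order and handed the job in at about 34 s of the 67 s allowed. The final camera check put each cap within about 1 mm of its fully seated height. The hand-in returned no verdict.

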